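Snap a filter cassette shut in the closing pliers

TASK

One of the three filter cassettes in the rack is still open (an orange ring shows in the gap between its two halves). Lay it in the white cradle between the jaws of the closing pliers and squeeze the two red handles together slowly until the cassette resists, then gives and snaps shut; stop squeezing there, for squeezing on cracks the plastic, and let the handles spring open. Then put the closed cassette back in its place in the rack without disturbing the other two; never press it shut with the fingers.

Things in the scene. Friction and masses are not known exactly. Their poses are not given: they have to be found in the camera images.
- cassette: open filter cassette: cylinder 42 mm in diameter, two pale ribbed halves, 33.5 mm over the faces an orange ring showing in the 3.5 mm gap between them; a 9 mm stub 5.5 mm long on each face (blue -y, red +y). About 95 g. Origin on the axis, mid-length when open (shut, the middle is 1.6 mm to -y); y along the axis. Starts on its side in the rack. Grasp from above across the diameter
- cassette_cap (a joint): how far the red half has gone onto the blue half, m: 0 open, 0.0033 shut. It resists with about 16 N, most at 0.6 mm, less beyond; let go before 1.75 mm it springs open again, past that it pulls itself shut and stays shut
- pliers: closing pliers, fixed to the table: grey base 160 x 100 x 12 mm. Origin on the table under the middle of the cradle; +x points to the two hinge pins (70 mm away, 12 mm either side, up to 64 mm high), -x to the red handles, +y to the left handle. The steel arms pass the cradle 33 mm either side of it, 36 to 54 mm above the table
- cradle (a point): where the cassette's middle rests: 45 mm above the table, axes as the pliers, cassette axis along y, either way round. White vee 24 mm wide, self-centring. Slotted jaw pads (12 mm slots, open on top, for the stubs; 67 mm high) stand 21 mm either side when open; a brass thumbscrew sets the right one 1 mm nearer to 6.5 mm farther, new each time, so the handle width at the snap must be felt
- grip_left (a point): middle of the left (+y) red grip, 95 mm from the cradle, 45 mm above the table: 11 mm thick, 24 mm high, 78 mm long along x. Over their outsides the two grips measure 70 mm open and 24 mm at the end of travel; the snap comes somewhere between 28 and 52 mm
- grip_right (a point): middle of the right (-y) red grip, otherwise as the left
- handle_left (a joint): angle of the left handle, rad: 0 sprung open, 0.142 end of travel. Its spring gives 1.5 N at the grip when open, 3 N when closed. With the cassette in the jaws the force on each grip rises to about 9 to 11 N, falls back to about 3 N as the cassette gives, stays there for about 4 mm of grip width and then rises steeply; above 13 N on each grip (26 N on the cassette) the cassette cracks
- handle_right (a joint): angle of the right handle, as the left
- rack: cassette rack: aluminium vee rail 180 mm long, 37 mm wide on two black feet; origin on the table under its middle, y along the rail. Holds the three cassettes in line, one in the middle and one 58 mm either side, in any order, axes along the rail and 40 mm above the table
- closed_1: a finished cassette, already shut (30 mm long over its faces, 42 mm in diameter), in the rack; origin at its middle
- closed_2: the other finished cassette, likewise
Not all that is in view belongs to the job. Leave any green, turquoise or yellow look-alike of the cassette alone.

How it is judged:
On the way, in this order (a step that is already met when the one before it is completed fails the run):
1. the cassette lies in the cradle, still open, let go by the fingers (horizontal distance between cassette and cradle below 0.012 m and height (world z) of cassette below 0.05 m and angle between the y axis of cassette and the y axis of pliers, either way round below 0.15 rad and value of joint cassette_cap below 0.001 m and contact force between the fingers and cassette below 0.2 N), for 0.2 s.
2. the cassette has snapped shut in the cradle, and the fingers do not touch it (horizontal distance between cassette and cradle below 0.012 m and height (world z) of cassette below 0.05 m and angle between the y axis of cassette and the y axis of pliers, either way round below 0.15 rad and value of joint cassette_cap above 0.0029 m and contact force between the fingers and cassette below 0.2 N), for 0.1 s.
At the end, for the whole second after the job is handed in: The cassette is shut (cap over 2.9 of 3.3 mm on) and at rest in its old place in the rack (origin within 15 mm of its start, axis along the rack within 0.15 rad), both handles are open (within 0.015 rad), the finished cassettes within 20 mm of where they lay (value of joint cassette_cap above 0.0029 m and distance of cassette from where it was at the start of the episode below 0.015 m and angle between the y axis of cassette and the y axis of rack, either way round below 0.15 rad and linear speed of cassette below 0.02 m/s and value of joint each of handle_left, handle_right below 0.015 rad and distance of each of closed_1, closed_2 from where it was at the start of the episode below 0.02 m); the robot touches nothing.
It fails at once if a jaw presses on the cassette with more than 26 N: the plastic cracks (contact force between any of handle_left, handle_right and cassette above 26 N).
It fails at once if the cassette is pressed shut while the fingers touch it (value of joint cassette_cap between 0.001 and 0.0029 m and contact force between the fingers and cassette above 0.5 N).
It fails at once if a finished cassette is knocked from its place (distance of any of closed_1, closed_2 from where it was at the start of the episode above 0.03 m).
It also fails if it takes over 64 s, if anything falls off the work surface, if the arm or the gripper's body presses on something with over 40 N, if the wrist force passes 120 N, or if a joint passes its speed limit or range.

ROBOT

A 6-joint arm with a two-finger parallel gripper is mounted at the origin on a cart in front of the work surface, level with it; the furniture and walls round the work are solid. World frame = base frame: x ahead of the robot, y to its left, z up, the work surface at z = 0. Lengths are in m, angles in rad, forces in N, time in s.
With the tool pointing down it reaches from about 0.3 to 0.875 m from the base axis. Payload 6.4 kg.
Tool frame: the origin (TCP) lies between the finger pads; the fingertips stand 14 mm ahead of it and the grasp point (between the pads) lies 5 mm behind it (manip.tip_extent is the distance from the TCP to the fingertips, in m); z points along the fingers, y is the line along which they close (so a half turn about z gives the same grasp; the last joint's range is limited). The gripper opens to 85 mm and grips with 20 to 120 N. Pads are 22 mm wide; open, the fingers measure 114 mm over their backs; the gripper's body (76 mm by 85 mm) begins 54 mm behind the grasp point. The pads swing forward as they close: fully open they stand 13 mm farther back than shut.
Start: joints at [-1.366, 0.181, 1.607, -0, 1.354, -0.206], TCP at [0.23, -0.527, 0.245] pointing down, gripper open.
Joint ranges: [-2.99, 2.99], [-0.89, 2.07], [0.3, 2.58], [-1.14, 4.28], [0, 2.63], [-3.12, 3.12]. Speed limits (rad/s): [2.57, 2.57, 3.01, 3.14, 3.14, 3.14].

INTERFACE

Orientations are given as a unit quaternion [x, y, z, w].
In Python, from station import read_state, viewer, workorder, manip gives the robot as it stands.
- The arm moves only by the tool send_rows, never from a script. Its argument "increments" is one flat list of numbers, 7 for each row, row after row: the shift along the tool's x, y, z in mm, then the turn, a rotation vector about the tool's x, y, z in degrees, then the finger opening in mm, from 0 to 85.4. In form: [dx, dy, dz, rx, ry, rz, hand, dx, dy, dz, rx, ry, rz, hand, ...]. A call has exactly 5 rows; each row is the pose to reach, as a shift and turn from the pose commanded when the call began, along the tool's axes at that moment; what a row does not reach only later rows make up. A row lasts 1/8 s, in which the tool goes at most 62.5 mm and 10.7 degrees, less where a joint would pass 70% of its speed; a pose out of reach is approached as far as the arm can. A call with a gripper value outside its range is refused whole. The fingers move at their own pace and stop on an object; "force" is the grip in N (left out, the last holds). Time passes only in rows, so rows that repeat a pose let the fingers close, or fill a call up. It gives the time, the measured TCP pose, the force, the opening and the grip force at its end, in the units of the state.
- read_state(): the state, without advancing time (a new reading comes with each control period).
- viewer.snapshot(name): name is "scene" or "top" or "wrist"; returns (picture, depth): 480x640x3 uint8, red, green, blue; 480x640 float32, m along the optical axis (not along the pixel's ray), 0 where there is no reading.
- viewer.calibration(name): a dict with "fx", "fy", "cx", "cy" (pixels), "eye" and "rotation" of the camera in the world. Camera axes: x right, y up, looking along -z (the intrinsics and any distortion apply to the point x, -y, -z); pixel columns grow to the right and rows downward; lengths in m; the calibration is good to about 2 mm. A picture is of the moment at which its call begins: read the wrist's pose just before it. calibration takes no time and is no camera call; for the wrist camera it gives the pose at the moment of the call.
- workorder.close_job(): hands the job in; it is judged then, once.
The state is a dict: "t": time; "qpos": joint angles; "qd": joint speeds; "joint_torque": joint torques, N m; "tool_pos": TCP position; "tool_rot": TCP orientation; "contact_force": force on the tool from outside, world axes, zero at the start; "moment": the same for the moment, N m; "opening": opening from 0.0 (shut) to 1.0 (fully open); "gripper_force": force on a finger pad.
Only numpy, scipy, OpenCV 4.12 (cv2) and the standard library are available. Lean on these libraries where they do the work, as an engineer would, in place of code of your own. Each camera call takes 0.05 s, during which the arm holds its last target. There are 200 camera calls.

## Working session

There is one attempt and no reset: what is moved stays moved. The work goes in short steps, Python scripts to look and compute and a tool call to move; the robot and the scene stay as the last step left them, time stands still between calls to the robot, and variables do not carry over. Pictures are saved under pics/ and viewed, at most 10 in all, crops included, and the job is handed in when it is done.

Besides the shell and the picture viewer there is one more tool, called after "Call:" by a JSON object that holds its "name" and its "arguments". send_rows: Moves the arm, as the interface text tells. Its arguments: {"type":"object","properties":{"increments":{"type":"array","items":{"type":"number"}},"force":{"type":"number"}},"required":["increments"]}

```bash
mkdir -p pics; ls; python3 - <<'E'
from station import read_state, viewer
import cv2,numpy as np
s=read_state();print(s['t'],s['tool_pos'],s['tool_rot'],s['opening'])
for n in("scene","top"):
    p,d=viewer.snapshot(n);cv2.imwrite(f'pics/{n}0.png',p[:,:,::-1]);np.savez(f'{n}0.npz',p=p,d=d,**viewer.calibration(n))
    c=viewer.calibration(n);print(n,c)
E
```

```text
pics
0.0 [ 0.22953664 -0.52663644  0.24438713] [ 9.78974794e-01  2.03979403e-01 -6.21482204e-06 -8.69475542e-04] 1.000655886155226
scene {'fx': 518.3273075648834, 'fy': 518.3273075648834, 'cx': 324.9469965787606, 'cy': 240.08435145329912, 'eye': array([-0.01445915,  0.56269824,  0.60703947]), 'rotation': array([-0.18576651,  0.40975786,  0.81398774, -0.36744151])}
top {'fx': 519.9345487119239, 'fy': 519.9345487119239, 'cx': 319.25533835030666, 'cy': 242.62835363966434, 'eye': array([0.46504006, 0.09819239, 0.96782187]), 'rotation': array([ 0.03417731, -0.03697302, -0.7026784 ,  0.70972387])}
```

View pics/top0.png

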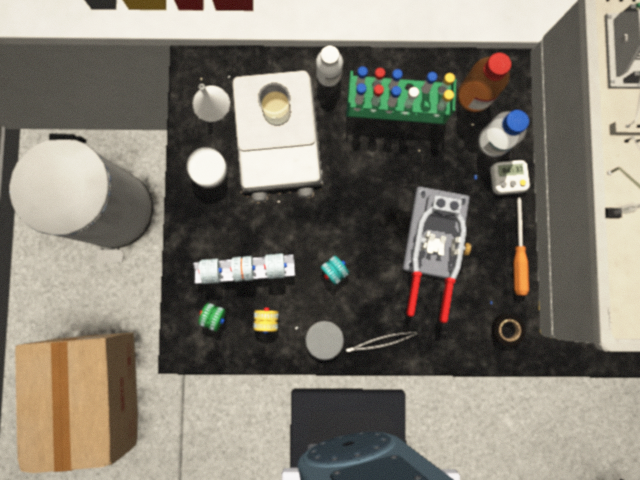

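View pics/scene0.png

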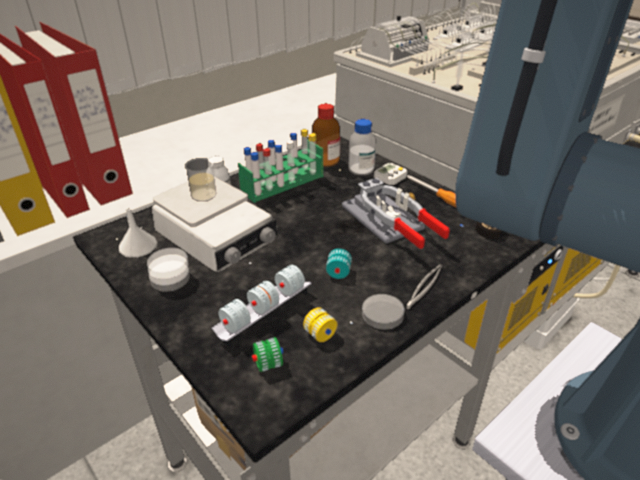

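```bash
cat > h.py <<'E'
import numpy as np,cv2
from scipy.spatial.transform import Rotation as R
def rays(c,uv):
    uv=np.atleast_2d(uv).astype(float)
    d=np.c_[(uv[:,0]-c['cx'])/c['fx'],-(uv[:,1]-c['cy'])/c['fy'],-np.ones(len(uv))]
    return R.from_quat(c['rotation']).apply(d)
def plane(c,uv,z):
    d=rays(c,uv);e=np.array(c['eye']);return e+d*((z-e[2])/d[:,2])[:,None]
def cloud(c,uv,dep):
    uv=np.atleast_2d(uv);return np.array(c['eye'])+rays(c,uv)*dep[uv[:,1],uv[:,0]][:,None]
def hsv(p): return cv2.cvtColor(p,cv2.COLOR_RGB2HSV).astype(int)
def comps(m,amin):
    n,l,s,c=cv2.connectedComponentsWithStats(m.astype(np.uint8));
    return [(s[i],np.argwhere(l==i)[:,::-1]) for i in range(1,n) if s[i][4]>=amin]
E
python3 - <<'E'
from h import *
c=np.load('top0.npz');p,d=c['p'],c['d'];H=hsv(p)
h,s,v=H[...,0],H[...,1],H[...,2]
for st,uv in comps(((h<6)|(h>174))&(s>150)&(v>110),100):
    q=plane(c,uv,.057);P=cloud(c,uv,d)
    m=q.mean(0);w,V=np.linalg.eigh(np.cov(q[:,:2].T));print('red',st,m,np.median(P[:,2]),V[:,1],np.sqrt(w*12))
roi=np.zeros_like(h,bool);roi[240:300,180:310]=1
m=roi&(h>4)&(h<18)&(s>80)
for st,uv in comps(m,5): print('or',st,plane(c,uv,.058).mean(0),cloud(c,uv,d).mean(0))
g=np.argwhere(roi)[:,::-1];P=cloud(c,g,d)
for lo,hi in((.05,.07),(.015,.04)):
    k=(P[:,2]>lo)&(P[:,2]<hi);q=P[k];w,V=np.linalg.eigh(np.cov(q[:,:2].T));print(lo,k.sum(),q.mean(0),V[:,1],np.sqrt(w*12),q[:,2].max(),q.min(0),q.max(0))
k=P[:,2]>.05;a=V[:,1]; t=P[k][:,:2]@a; hi,e=np.histogram(t,bins=np.arange(t.min(),t.max()+.004,.004));print(hi,e[0])
# pliers: steel & cradle white
roi[:]=0;roi[225:260,415:460]=1
for st,uv in comps(roi&(s<40)&(v>200),20): print('white',st,plane(c,uv,.04).mean(0),np.median(cloud(c,uv,d)[:,2]))
roi[:]=0;roi[180:290,395:480]=1
g=np.argwhere(roi)[:,::-1];P=cloud(c,g,d);k=(P[:,2]>.007)&(P[:,2]<.018);q=P[k]
r=cv2.minAreaRect((q[:,:2]*1000).astype(np.float32));print('base',r)
a=cv2.resize(p[235:300,180:310],None,fx=5,fy=5,interpolation=3);b=cv2.resize(p[175:330,395:480],None,fx=4,fy=4,interpolation=3)[:500]
b=cv2.resize(p[180:330,400:480],None,fx=2.16,fy=2.16,interpolation=3);o=np.zeros((650,650,3),np.uint8);o[:325]=a;o[325:649,:b.shape[1]]=b
sc=np.load('scene0.npz')['p'];e=cv2.resize(sc[255:345,205:320],None,fx=3.4,fy=3.4,interpolation=3);o[330:330+e.shape[0],200:200+e.shape[1]]=e
cv2.imwrite('pics/crop0.png',cv2.resize(o,(600,600))[:,:,::-1])
E
```

```text
red [488  52  24  23 427] [ 0.89000639 -0.23063221  0.057     ] 0.14380756614630974 [-0.73988209 -0.67273657] [0.03769042 0.03777946]
red [407 272  15  44 347] [ 0.47034315 -0.07091197  0.057     ] 0.055289239907633236 [-0.9838169   0.17917677] [0.01362978 0.07734521]
red [440 278  16  45 367] [ 0.4598771  -0.12864121  0.057     ] 0.05512554890136767 [-0.98432481  0.17636518] [0.01442251 0.07766384]
or [241 259   3  20  24] [0.50850028 0.23075189 0.058     ] [0.50865457 0.23124295 0.05462198]
0.05 1087 [0.51112648 0.23108104 0.05733576] [-0.09155946  0.99579961] [0.03542785 0.16402891] 0.06576765659846162 [0.48773006 0.15654074 0.05001337] [0.53493795 0.30456726 0.06576766]
0.015 817 [0.51201539 0.22378294 0.02277951] [-0.08844617  0.99608096] [0.03998504 0.19078674] 0.0397710868998179 [0.48456547 0.14012874 0.01505839] [0.53739295 0.32199703 0.03977109]
[33  0  0  0  0  0  0  0  0  0  0  0  0 12 47 44 45 47 49 42 44 18  0  0
  0  0  0  8 46 48 43 39 51 46 44 48 12  0  0  0  0  0 21 45 45 47 49 46
 45 46 10] 0.056676555600594085
white [415 225  31  35 458] [ 0.56034441 -0.10428199  0.04      ] 0.02774591891186573
white [455 245   5  15  35] [ 0.54361051 -0.15396059  0.04      ] 0.060510192546596175
base ((583.8065185546875, -122.48744201660156), (100.27872467041016, 160.35987854003906), 79.86380004882812)
```

View pics/crop0.png

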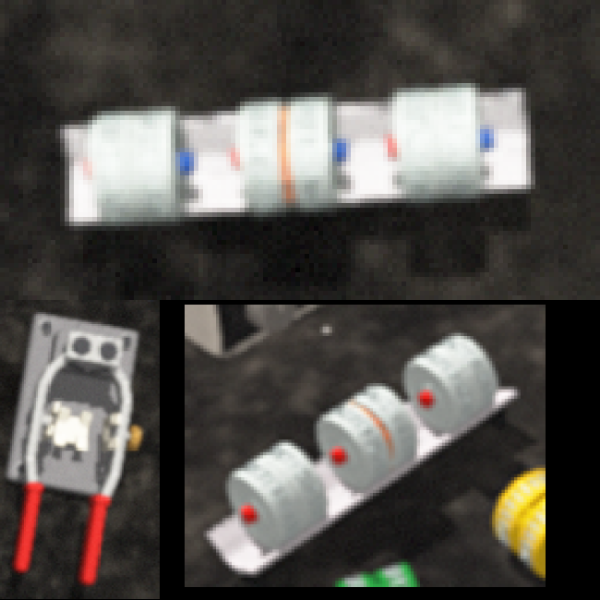

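Call:
{"name": "send_rows", "arguments": {"increments": [41,-43,3,0,0,0,85,82,-86,6,0,0,0,85,124,-129,10,0,0,0,85,165,-172,13,0,0,0,85,206,-215,16,0,0,0,85], "force": 30}}

```text
t: 0.72
tool_pos: [0.3328, -0.2458, 0.2289]
tool_rot: [0.979, 0.204, 0.0, -0.0]
contact_force: [0.3, 0.6, 0.7]
opening: 0.999
gripper_force: 0.0
```

Call:
{"name": "send_rows", "arguments": {"increments": [41,-43,3,0,0,0,85,82,-86,6,0,0,0,85,124,-129,10,0,0,0,85,165,-172,13,0,0,0,85,206,-215,16,0,0,0,85]}}

```text
t: 1.35
tool_pos: [0.4359, 0.0336, 0.2132]
tool_rot: [0.979, 0.204, 0.0, 0.0]
contact_force: [2.3, -0.2, 0.0]
opening: 0.996
gripper_force: 0.0
```

Call:
{"name": "send_rows", "arguments": {"increments": [40,-43,3,0,0,-10,85,80,-86,6,0,0,-20,85,120,-129,9,0,0,-30,85,148,-153,13,0,0,-40,85,148,-153,13,0,0,-50,85]}}

```text
t: 1.98
tool_pos: [0.5101, 0.2333, 0.1992]
tool_rot: [0.798, 0.602, -0.001, -0.0]
contact_force: [0.2, 0.3, 0.2]
opening: 0.994
gripper_force: 0.0
```

Call:
{"name": "send_rows", "arguments": {"increments": [0,0,0,0,0,-10,85,0,0,0,0,0,-20,85,0,0,0,0,0,-21.7,85,0,0,0,0,0,-21.7,85,0,0,0,0,0,-21.7,85]}}

```text
t: 2.6
tool_pos: [0.5102, 0.2309, 0.2003]
tool_rot: [0.675, 0.738, -0.0, -0.0]
contact_force: [-0.3, 0.3, 0.1]
opening: 0.998
gripper_force: 0.0
```

```bash
cat >> h.py <<'E'
def to(s,x,y,z,yaw):
    """shift mm & turn deg in tool axes to reach TCP x,y,z with tool y at world yaw deg, z down"""
    Rt=R.from_quat(s['tool_rot']);yw=np.radians(yaw)
    Y=np.array([np.cos(yw),np.sin(yw),0]);Z=np.array([0,0,-1.]);G=R.from_matrix(np.c_[np.cross(Y,Z),Y,Z])
    return np.r_[Rt.inv().apply(np.array([x,y,z])-s['tool_pos'])*1000,np.degrees((Rt.inv()*G).as_rotvec())].round(1)
E
python3 - <<'E'
from h import *
from station import read_state, viewer
s=read_state();print(s['t'],s['tool_pos'],s['qpos'],s['opening'],to(s,.51,.231,.2,5.2))
c=viewer.calibration('wrist');p,d=viewer.snapshot('wrist');print(c['eye'])
cv2.imwrite('pics/w1.png',p[:,:,::-1]);np.savez('w1.npz',p=p,d=d,**c)
E
```

```text
2.6 [0.51019705 0.23090188 0.20026128] [2.13049266e-01 1.91997230e-01 1.68881987e+00 1.60922011e-05
 1.26084562e+00 1.23655609e-01] 0.9979405178927659 [ 0.1 -0.2  0.3 -0.  -0.  -0.1]
[0.50321731 0.31036435 0.32846635]
```

View pics/w1.png

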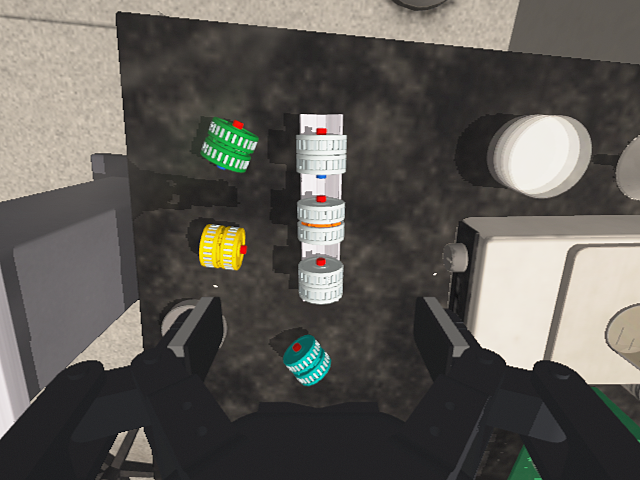

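The wrist view shows the rack lined up with the tool; the open cassette is the middle one with the ring at (321,224).

```bash
python3 - <<'E'
from h import *
from station import read_state
c=np.load('w1.npz');p,d=c['p'],c['d'];H=hsv(p);h,s,v=H[...,0],H[...,1],H[...,2]
roi=np.zeros_like(h,bool);roi[105:310,290:355]=1
uv=np.argwhere(roi&(h>4)&(h<20)&(s>90))[:,::-1];P=cloud(c,uv,d);print('ring',len(uv),P.mean(0),P.min(0),P.max(0),plane(c,uv,.0585).mean(0))
k=abs(uv[:,0]-321)<6;print('ring top',P[k].mean(0),P[k][:,2].max())
uv=np.argwhere(roi&((h<5)|(h>174))&(s>150))[:,::-1];lab=comps(roi&((h<4)|(h>174))&(s>150),8)
for st,uv in lab: print('red stub',plane(c,uv,.043).mean(0),cloud(c,uv,d).mean(0))
g=np.argwhere(roi)[:,::-1];P=cloud(c,g,d);P=P[P[:,2]>.05];w,V=np.linalg.eigh(np.cov(P[:,:2].T));a=V[:,1]*np.sign(V[1,1]);print(P.mean(0),a,np.degrees(np.arctan2(a[1],a[0]))-90,P[:,2].max())
t=(P[:,:2]-[.51,.231])@a
mid=P[abs(t)<.02];print('mid',mid.mean(0),t[abs(t)<.02].min(),t[abs(t)<.02].max())
print('max z mid',mid[:,2].max())
from station import manip
print(manip.tip_extent)
E
```

```text
ring 124 [0.51214927 0.2331933  0.05474206] [0.49524214 0.23095115 0.0407892 ] [0.52974488 0.23588832 0.05834298] [0.51200855 0.23424585 0.0585    ]
ring top [0.5124004  0.23310836 0.05643008] 0.05834297899632862
red stub [0.50576195 0.3090365  0.043     ] [0.50579633 0.30908676 0.04661261]
red stub [0.51057537 0.25331078 0.043     ] [0.51057566 0.25333897 0.04313386]
red stub [0.51568309 0.19460092 0.043     ] [0.51573503 0.19418917 0.04196311]
[0.51106814 0.24091894 0.0599872 ] [-0.08805164  0.99611591] 5.0515289759119355 0.3284663495188878
mid [0.51169413 0.2341846  0.05685032] -0.014823841147464977 0.01945016537722068
max z mid 0.06187301184826066
0.014
```

Call:
{"name": "send_rows", "arguments": {"increments": [1.9,2,50,0,0,0,85,1.9,2,100,0,0,0,85,1.9,2,140,0,0,0,85,1.9,2,163,0,0,0,85,1.9,2,163,0,0,0,75], "force": 25}}

```text
t: 3.28
tool_pos: [0.5103, 0.2326, 0.0353]
tool_rot: [0.674, 0.738, -0.002, -0.001]
contact_force: [-1.1, -0.0, 0.4]
opening: 0.879
gripper_force: 0.0
```

Call:
{"name": "send_rows", "arguments": {"increments": [0,0,0,0,0,0,65,0,0,0,0,0,0,55,0,0,0,0,0,0,48,0,0,0,0,0,0,36,0,0,0,0,0,0,36]}}

```text
t: 3.9
tool_pos: [0.5124, 0.2332, 0.0384]
tool_rot: [0.674, 0.739, 0.0, 0.0]
contact_force: [-3.1, -0.5, 4.5]
opening: 0.481
gripper_force: 24.7
```

Call:
{"name": "send_rows", "arguments": {"increments": [0,0,-30,0,0,0,36,0,0,-70,0,0,0,36,0,0,-110,0,0,0,36,-50,-1,-130,0,0,0,36,-110,-2,-130,0,0,0,36]}}

```text
t: 4.53
tool_pos: [0.5215, 0.1231, 0.17]
tool_rot: [0.673, 0.74, 0.002, 0.002]
contact_force: [0.5, -0.4, -1.1]
opening: 0.482
gripper_force: 26.0
```

Call:
{"name": "send_rows", "arguments": {"increments": [-60,-1,0,0,0,0,36,-120,-3,0,0,0,0,36,-180,-5,0,0,0,0,36,-240,-7,0,0,0,0,36,-290,-8,0,0,0,0,36]}}

```text
t: 5.15
tool_pos: [0.5384, -0.1685, 0.1676]
tool_rot: [0.674, 0.738, 0.0, 0.0]
contact_force: [0.8, 0.8, -0.6]
opening: 0.485
gripper_force: 26.0
```

Call:
{"name": "send_rows", "arguments": {"increments": [-40,-1,0,0,0,5,36,-49,-1,0,0,0,10,36,-49,-1,0,0,0,15.3,36,-49,-1,0,0,0,15.3,36,-49,-1,0,0,0,15.3,36]}}

```text
t: 5.78
tool_pos: [0.542, -0.2148, 0.1673]
tool_rot: [0.766, 0.643, -0.0, -0.0]
contact_force: [-0.5, 0.1, -0.9]
opening: 0.479
gripper_force: 26.0
```

```bash
python3 - <<'E'
from h import *
from station import read_state, viewer
s=read_state();print(s['t'],s['tool_pos'],s['opening'],s['gripper_force'],to(s,.5586,-.1167,.15,-10.2))
c=viewer.calibration('wrist');p,d=viewer.snapshot('wrist');print(c['eye'])
cv2.imwrite('pics/w2.png',p[:,:,::-1]);np.savez('w2.npz',p=p,d=d,**c)
E
```

```text
5.775 [ 0.54201761 -0.21484105  0.16733604] 0.47913972814066697 26.01480558514595 [99.5 -0.6 17.3 -0.  -0.   0.3]
[ 0.55552345 -0.13623626  0.29557437]
```

View pics/w2.png

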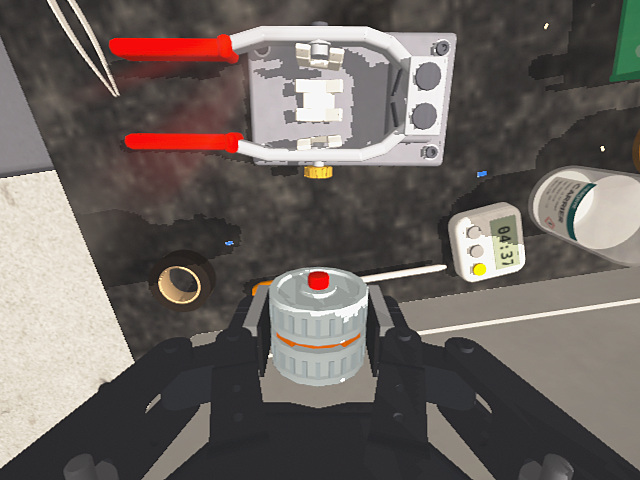

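Pliers in view: cradle at about (318,100), grips at (172,48) and (182,141); held cassette with its ring at (318,342).

```bash
python3 - <<'E'
from h import *
from station import read_state
s0=read_state();c=np.load('w2.npz');p,d=c['p'],c['d'];H=hsv(p);h,s,v=H[...,0],H[...,1],H[...,2]
red=((h<6)|(h>174))&(s>180)&(v>120);red[200:]=0
G=[]
for st,uv in comps(red,300):
    q=plane(c,uv,.057);r=cv2.minAreaRect((q[:,:2]*1000).astype(np.float32));w,V=np.linalg.eigh(np.cov(q[:,:2].T));a=V[:,1]*np.sign(V[0,1]);G.append((q.mean(0),a));print('grip',r,np.degrees(np.arctan2(a[1],a[0])),np.median(cloud(c,uv,d)[:,2]))
m=(s<40)&(v>225);m[:35]=0;m[160:]=0;m[:,:285]=0;m[:,355:]=0
uv=np.argwhere(m)[:,::-1];P=cloud(c,uv,d)
th=np.radians(-10.2);X=np.array([np.cos(th),np.sin(th)]);Y=np.array([-X[1],X[0]])
o=np.array([.5586,-.1167]);l=np.c_[(P[:,:2]-o)@X,(P[:,:2]-o)@Y,P[:,2]]*1000
k=abs(l[:,1])<14;print('vee',k.sum(),l[k].mean(0),l[k].min(0),l[k].max(0))
for sg in(1,-1):
    k=(l[:,1]*sg>16)&(l[:,1]*sg<32)&(l[:,2]>50);print('pad',k.sum(),l[k].mean(0),l[k].min(0),l[k].max(0))
o3=np.zeros_like(m);o3[320:360,270:370]=1
uv=np.argwhere(o3&(h>4)&(h<20)&(s>120))[:,::-1];P=cloud(c,uv,d);t=R.from_quat(s0['tool_rot']).inv().apply(P-s0['tool_pos'])*1000;k=abs(t[:,1])<8;print('ring tool',t.mean(0),t[k].mean(0))
r3=np.zeros_like(m);r3[265:300,300:340]=1
uv=np.argwhere(r3&((h<6)|(h>174))&(s>150))[:,::-1];P=cloud(c,uv,d);t=R.from_quat(s0['tool_rot']).inv().apply(P-s0['tool_pos'])*1000;print('stub tool',t.mean(0),t.max(0))
b=(cloud(c,np.argwhere(np.ones_like(m))[:,::-1],d));k=(b[:,2]>.008)&(b[:,2]<.016)&(np.hypot(*(b[:,:2]-o).T)<.15)
print('base',cv2.minAreaRect((b[k][:,:2]*1000).astype(np.float32)))
E
```

```text
grip ((473.1554260253906, -71.30157470703125), (15.855189323425293, 81.94239807128906), 79.00969696044922) -10.661796816533936 0.055425790115868914
grip ((462.61895751953125, -128.66635131835938), (13.302041053771973, 82.13714599609375), 80.06222534179688) -10.350596202632625 0.05570953385648088
vee 1545 [ 0.78027425  0.38186381 23.81315468] [-16.44386721 -13.31908259   9.87685399] [19.55227928 13.99192959 31.20413899]
pad 234 [ 0.57767806 26.9786485  62.28528433] [-13.44864869  20.87768231  50.01492425] [15.42898434 31.85600673 67.95782322]
pad 270 [  1.2259833  -27.83662967  74.04755354] [-13.64262873 -31.94131351  50.18667225] [ 15.22035318 -19.77230792 295.57437454]
ring tool [  0.34798908  -0.34968319 -17.26130777] [  0.60017232  -0.19089456 -19.66224585]
stub tool [21.19144444 -0.32694907 -4.93046117] [79.69749774  3.83131916  1.01303919]
base ((583.1614990234375, -120.27179718017578), (99.13040924072266, 159.91159057617188), 80.07518768310547)
```

Call:
{"name": "send_rows", "arguments": {"increments": [50,0.4,0,0,0,0.5,36,99.3,0.8,0,0,0,0.5,36,99.3,0.8,40,0,0,0.5,36,99.3,0.8,70,0,0,0.5,36,99.3,0.8,85,0,0,0.5,36]}}

```text
t: 6.45
tool_pos: [0.5593, -0.1166, 0.0806]
tool_rot: [0.769, 0.64, -0.001, -0.001]
contact_force: [-0.6, 0.5, -0.3]
opening: 0.484
gripper_force: 26.1
```

Call:
{"name": "send_rows", "arguments": {"increments": [0,0,10,0,0,0,36,0,0,20,0,0,0,36,0,0,30,0,0,0,36,0,0,37,0,0,0,36,0,0,39,0,0,0,36]}}

```text
t: 7.08
tool_pos: [0.5601, -0.1175, 0.0436]
tool_rot: [0.769, 0.639, -0.0, -0.0]
contact_force: [-6.7, 2.2, 14.0]
opening: 0.481
gripper_force: 27.4
```

Call:
{"name": "send_rows", "arguments": {"increments": [0,0,0,0,0,0,36,0,0,0,0,0,0,36,0,0,0,0,0,0,36,0,0,0,0,0,0,36,0,0,0,0,0,0,36]}}

```text
t: 7.7
tool_pos: [0.56, -0.1175, 0.0437]
tool_rot: [0.769, 0.639, -0.0, -0.0]
contact_force: [-4.0, 0.5, 5.9]
opening: 0.483
gripper_force: 26.5
```

Call:
{"name": "send_rows", "arguments": {"increments": [0,0,0,0,0,0,44,0,0,0,0,0,0,50,0,0,0,0,0,0,56,0,0,0,0,0,0,60,0,0,0,0,0,0,60]}}

```text
t: 8.32
tool_pos: [0.5603, -0.1175, 0.0433]
tool_rot: [0.769, 0.639, 0.0, 0.0]
contact_force: [-1.0, 0.5, 0.1]
opening: 0.704
gripper_force: 0.0
```

Call:
{"name": "send_rows", "arguments": {"increments": [0,0,-15,0,0,0,60,0,0,-40,0,0,0,60,0,0,-80,0,0,0,60,-50,0,-120,0,0,0,80,-100,-50,-120,0,0,0,85]}}

```text
t: 8.95
tool_pos: [0.5037, -0.2048, 0.1689]
tool_rot: [0.769, 0.64, 0.001, 0.006]
contact_force: [0.5, -0.7, 0.4]
opening: 0.993
gripper_force: 0.0
```

```bash
python3 - <<'E'
from h import *
from station import read_state, viewer
s=read_state();print(s['t'],s['tool_pos'],s['opening'],s['contact_force'],s['qpos'])
c=viewer.calibration('wrist');p,d=viewer.snapshot('wrist')
cv2.imwrite('pics/w3.png',p[:,:,::-1]);np.savez('w3.npz',p=p,d=d,**c)
for yaw in(79.6,-100.4):print(to(s,.4665,-.1,.16,yaw))
E
```

```text
8.95 [ 0.50371653 -0.20475613  0.16894836] 0.9932476467095341 [ 0.5026323  -0.74255226  0.37622187] [-6.04343325e-01  1.86334217e-01  1.76434466e+00 -2.34390230e-04
  1.17928058e+00 -4.21913735e-01]
[ 96.3 -55.7   7.9   0.3   0.7 -90. ]
[ 96.3 -55.7   7.9   0.7  -0.2  90. ]
```

View pics/w3.png

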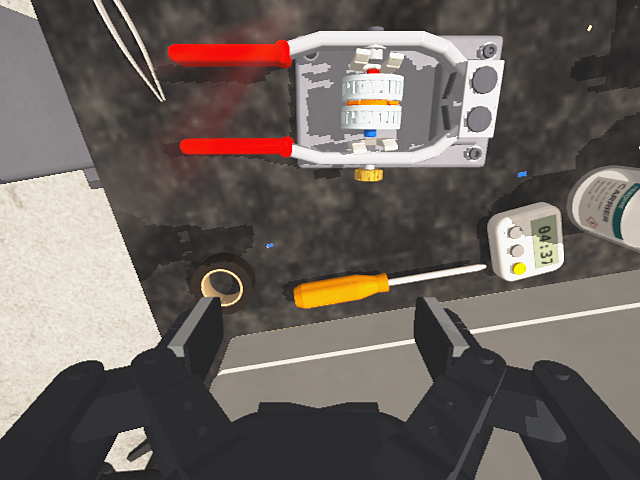

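Cassette sits open in the vee at (372,102), ring visible. Next: turn onto the handles.

Call:
{"name": "send_rows", "arguments": {"increments": [40,-23,3,0,0,10,85,80,-46,6,0,0,20,85,96,-56,8,0,0,30,85,96,-56,8,0,0,40,85,96,-56,8,0,0,50,85]}}

```text
t: 9.62
tool_pos: [0.4628, -0.0964, 0.1562]
tool_rot: [0.968, 0.252, 0.001, 0.0]
contact_force: [1.1, -0.7, -0.1]
opening: 0.997
gripper_force: 0.0
```

Call:
{"name": "send_rows", "arguments": {"increments": [0,0,0,0,0,10,85,0,0,0,0,0,20,85,0,0,0,0,0,30,85,0,0,0,0,0,40,85,0,0,0,0,0,40,85]}}

```text
t: 10.25
tool_pos: [0.4629, -0.0968, 0.156]
tool_rot: [0.996, -0.091, 0.0, 0.0]
contact_force: [-0.3, -0.3, 0.7]
opening: 0.993
gripper_force: 0.0
```

```bash
python3 - <<'E'
from h import *
from station import read_state, viewer
s=read_state();print(s['t'],s['tool_pos'],to(s,.4665,-.1,.04,-100.4))
c=viewer.calibration('wrist');p,d=viewer.snapshot('wrist');np.savez('w4.npz',p=p,d=d,**c)
H=hsv(p);h,sa,v=H[...,0],H[...,1],H[...,2];Rt=R.from_quat(s['tool_rot'])
for st,uv in comps(((h<6)|(h>174))&(sa>180)&(v>120),300):
    q=plane(c,uv,.057);t=Rt.inv().apply(q-s['tool_pos'])*1000;print(st,t.mean(0),t.min(0),t.max(0))
E
```

```text
10.25 [ 0.46286177 -0.09678904  0.15597333] [ 4.00e+00  2.50e+00  1.16e+02  0.00e+00 -1.00e-01 -1.00e-01]
[ 270  180   23  107 1703] [  7.03437619 -26.90765137  98.97362562] [-34.94863636 -34.65744714  98.93191983] [ 44.64757211 -20.07666238  99.01112816]
[ 352  180   24  107 1762] [ 7.29835638 29.69647283 98.98778955] [-34.94113214  22.98471344  98.94636493] [44.65334491 37.61543344 99.02333831]
```

Call:
{"name": "send_rows", "arguments": {"increments": [5,1.8,40,0,0,0,85,5,1.8,80,0,0,0,85,5,1.8,110,0,0,0,85,5,1.8,120,0,0,0,85,5,1.8,120,0,0,0,80], "force": 20}}

```text
t: 10.92
tool_pos: [0.4673, -0.0994, 0.0353]
tool_rot: [0.996, -0.091, -0.0, -0.0]
contact_force: [-0.5, 0.6, 0.2]
opening: 0.941
gripper_force: 0.0
```

Call:
{"name": "send_rows", "arguments": {"increments": [0,0,0,0,0,0,76,0,0,0,0,0,0,72,0,0,0,0,0,0,69,0,0,0,0,0,0,67,0,0,0,0,0,0,66]}}

```text
t: 11.55
tool_pos: [0.4677, -0.0995, 0.0355]
tool_rot: [0.996, -0.092, 0.001, 0.0]
contact_force: [0.6, -0.2, 1.9]
opening: 0.777
gripper_force: 1.7
```

Call:
{"name": "send_rows", "arguments": {"increments": [0,0,0,0,0,0,65,0,0,0,0,0,0,64,0,0,0,0,0,0,63,0,0,0,0,0,0,62,0,0,0,0,0,0,61]}}

```text
t: 12.18
tool_pos: [0.4671, -0.0994, 0.0351]
tool_rot: [0.996, -0.092, -0.0, -0.0]
contact_force: [-0.2, 0.8, 3.0]
opening: 0.712
gripper_force: 2.0
```

Call:
{"name": "send_rows", "arguments": {"increments": [0,0,0,0,0,0,60,0,0,0,0,0,0,59,0,0,0,0,0,0,58,0,0,0,0,0,0,57,0,0,0,0,0,0,57]}}

```text
t: 12.8
tool_pos: [0.4671, -0.0994, 0.0351]
tool_rot: [0.996, -0.092, -0.0, -0.0]
contact_force: [-0.5, -0.1, 3.3]
opening: 0.667
gripper_force: 2.3
```

Call:
{"name": "send_rows", "arguments": {"increments": [0,0,0,0,0,0,56.5,0,0,0,0,0,0,56,0,0,0,0,0,0,55.5,0,0,0,0,0,0,55,0,0,0,0,0,0,55]}}

```text
t: 13.42
tool_pos: [0.4672, -0.0994, 0.0351]
tool_rot: [0.996, -0.092, -0.0, -0.0]
contact_force: [-2.0, 0.3, 3.0]
opening: 0.648
gripper_force: 2.4
```

Call:
{"name": "send_rows", "arguments": {"increments": [0,0,0,0,0,0,54.5,0,0,0,0,0,0,54,0,0,0,0,0,0,53.5,0,0,0,0,0,0,53,0,0,0,0,0,0,53]}}

```text
t: 14.05
tool_pos: [0.4673, -0.0994, 0.0352]
tool_rot: [0.996, -0.092, -0.0, -0.0]
contact_force: [-2.0, -0.2, 3.4]
opening: 0.621
gripper_force: 2.5
```

Call:
{"name": "send_rows", "arguments": {"increments": [0,0,0,0,0,0,52.5,0,0,0,0,0,0,52,0,0,0,0,0,0,51.5,0,0,0,0,0,0,51,0,0,0,0,0,0,51]}}

```text
t: 14.68
tool_pos: [0.4673, -0.0995, 0.0352]
tool_rot: [0.996, -0.092, 0.0, 0.0]
contact_force: [-2.5, 0.7, 3.3]
opening: 0.599
gripper_force: 2.6
```

Call:
{"name": "send_rows", "arguments": {"increments": [0,0,0,0,0,0,50.5,0,0,0,0,0,0,50,0,0,0,0,0,0,49.5,0,0,0,0,0,0,49,0,0,0,0,0,0,49]}}

```text
t: 15.3
tool_pos: [0.4674, -0.0995, 0.0352]
tool_rot: [0.996, -0.092, 0.0, 0.0]
contact_force: [-1.7, -0.2, 4.1]
opening: 0.574
gripper_force: 2.7
```

Call:
{"name": "send_rows", "arguments": {"increments": [0,0,0,0,0,0,48.5,0,0,0,0,0,0,48,0,0,0,0,0,0,47.5,0,0,0,0,0,0,47,0,0,0,0,0,0,47]}}

```text
t: 15.92
tool_pos: [0.4674, -0.0995, 0.0352]
tool_rot: [0.996, -0.092, 0.0, 0.0]
contact_force: [-1.0, -0.7, 3.8]
opening: 0.546
gripper_force: 2.7
```

Call:
{"name": "send_rows", "arguments": {"increments": [0,0,0,0,0,0,46.5,0,0,0,0,0,0,46,0,0,0,0,0,0,45.5,0,0,0,0,0,0,45,0,0,0,0,0,0,45]}}

```text
t: 16.55
tool_pos: [0.4673, -0.0995, 0.0352]
tool_rot: [0.996, -0.092, 0.0, 0.0]
contact_force: [-0.8, 0.6, 5.4]
opening: 0.526
gripper_force: 2.9
```

Call:
{"name": "send_rows", "arguments": {"increments": [0,0,0,0,0,0,44.5,0,0,0,0,0,0,44,0,0,0,0,0,0,43.5,0,0,0,0,0,0,43,0,0,0,0,0,0,43]}}

```text
t: 17.18
tool_pos: [0.4673, -0.0995, 0.0352]
tool_rot: [0.996, -0.092, 0.0, 0.0]
contact_force: [-1.0, -0.8, 4.2]
opening: 0.509
gripper_force: 3.0
```

Call:
{"name": "send_rows", "arguments": {"increments": [0,0,0,0,0,0,42.5,0,0,0,0,0,0,42,0,0,0,0,0,0,41.5,0,0,0,0,0,0,41,0,0,0,0,0,0,41]}}

```text
t: 17.8
tool_pos: [0.4673, -0.0995, 0.0353]
tool_rot: [0.996, -0.092, -0.0, 0.0]
contact_force: [-1.7, 0.7, 6.0]
opening: 0.484
gripper_force: 5.8
```

Call:
{"name": "send_rows", "arguments": {"increments": [0,0,0,0,0,0,40.5,0,0,0,0,0,0,40,0,0,0,0,0,0,39.5,0,0,0,0,0,0,39,0,0,0,0,0,0,39]}}

```text
t: 18.42
tool_pos: [0.4672, -0.0995, 0.0356]
tool_rot: [0.996, -0.092, -0.0, 0.0]
contact_force: [-2.6, 0.0, 9.6]
opening: 0.46
gripper_force: 9.3
```

Call:
{"name": "send_rows", "arguments": {"increments": [0,0,0,0,0,0,38.7,0,0,0,0,0,0,38.4,0,0,0,0,0,0,38,0,0,0,0,0,0,38,0,0,0,0,0,0,38]}}

```text
t: 19.05
tool_pos: [0.4672, -0.0996, 0.0357]
tool_rot: [0.996, -0.092, -0.0, 0.0]
contact_force: [-4.3, 0.2, 10.4]
opening: 0.448
gripper_force: 9.0
```

Call:
{"name": "send_rows", "arguments": {"increments": [0,0,0,0,0,0,37.7,0,0,0,0,0,0,37.4,0,0,0,0,0,0,37,0,0,0,0,0,0,37,0,0,0,0,0,0,37]}}

```text
t: 19.68
tool_pos: [0.4673, -0.0994, 0.0352]
tool_rot: [0.996, -0.092, 0.0, -0.0]
contact_force: [-0.5, -0.7, 4.9]
opening: 0.435
gripper_force: 3.2
```

Force fell to 3.2 N: snapped. Open, lift, and turn back for the pick.

Call:
{"name": "send_rows", "arguments": {"increments": [0,0,0,0,0,0,50,0,0,0,0,0,0,62,0,0,0,0,0,0,74,0,0,0,0,0,0,85,0,0,0,0,0,0,85]}}

```text
t: 20.3
tool_pos: [0.4673, -0.0994, 0.0352]
tool_rot: [0.996, -0.092, -0.0, -0.0]
contact_force: [-0.3, -0.4, -0.1]
opening: 0.991
gripper_force: 0.0
```

Call:
{"name": "send_rows", "arguments": {"increments": [0,0,-20,0,0,0,85,0,0,-60,0,0,0,85,0,0,-110,0,0,0,85,0,0,-125,0,0,0,85,0,0,-125,0,0,0,85]}}

```text
t: 20.92
tool_pos: [0.4678, -0.0997, 0.1609]
tool_rot: [0.996, -0.092, 0.001, 0.0]
contact_force: [0.6, 0.3, -0.5]
opening: 0.998
gripper_force: 0.0
```

```bash
python3 - <<'E'
from h import *
from station import read_state, viewer
s=read_state();print(s['t'],s['tool_pos'],s['opening'],s['contact_force'])
c=viewer.calibration('wrist');p,d=viewer.snapshot('wrist');np.savez('w5.npz',p=p,d=d,**c)
cv2.imwrite('pics/w5.png',p[:,:,::-1])
H=hsv(p);h,sa,v=H[...,0],H[...,1],H[...,2]
th=np.radians(-10.4);X=np.array([np.cos(th),np.sin(th)]);Y=np.array([-X[1],X[0]]);o=np.array([.5600,-.1168])
f=lambda q:np.c_[(q[:,:2]-o)@X,(q[:,:2]-o)@Y]*1000
for n,m,z in(('red',((h<6)|(h>174))&(sa>150)&(v>110),.045),('blue',(h>100)&(h<125)&(sa>150)&(v>100),.045)):
    for st,uv in comps(m,15): 
        q=f(plane(c,uv,.057 if st[4]>300 else z));print(n,st,q.mean(0),cloud(c,uv,d)[:,2].mean())
print(to(s,.5604,-.1175,.16,-10.4))
E
```

```text
20.925 [ 0.46782189 -0.09967391  0.1608966 ] 0.9979040683891507 [ 0.60134677  0.30736396 -0.54884668]
red [292 100   7  14  83] [-1.12107135 16.90109473] 0.04810969857434005
red [ 268  186   23  105 1692] [-91.78808761  28.85825067] 0.053034543698269335
red [ 349  186   23  105 1688] [-91.84948626 -27.71135668] 0.053901525190777656
red [  5 308  13   9  71] [-159.88712818  256.94254697] 0.030056192590620492
blue [348 100   5  14  63] [ -0.90897945 -20.34855714] 0.04802046267580664
blue [115 189  14  11 105] [-61.2894704  147.08497208] 0.022962534100013948
blue [455 206   5   7  17] [ -73.43328125 -102.73968864] 9.476591026285521e-05
[ 94.3   0.6   1.1   0.1  -0.1 -90.2]
```

View pics/w5.png

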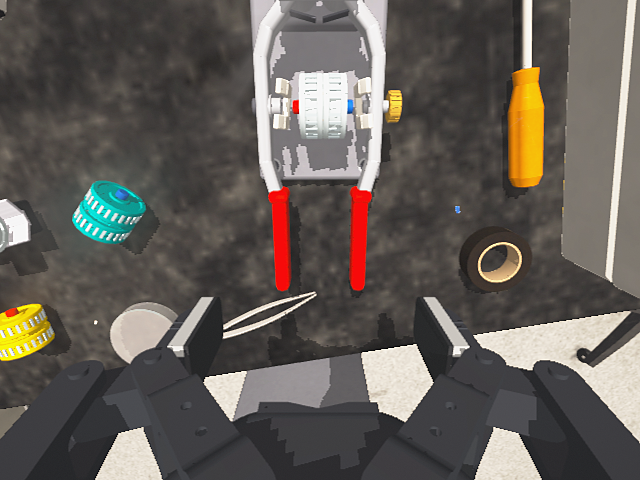

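Shut (no ring visible at (322,103)), handles open. Picking it up.

Call:
{"name": "send_rows", "arguments": {"increments": [40,0.3,0,0,0,-10,60,80,0.6,0,0,0,-20,60,94.3,0.6,1,0,0,-30,60,94.3,0.6,1,0,0,-40,60,94.3,0.6,1,0,0,-50,60]}}

```text
t: 21.6
tool_pos: [0.5585, -0.1167, 0.156]
tool_rot: [0.94, 0.34, -0.002, -0.002]
contact_force: [0.5, 0.2, -0.4]
opening: 0.703
gripper_force: 0.0
```

Call:
{"name": "send_rows", "arguments": {"increments": [0,0,0,0,0,-10,60,0,0,0,0,0,-20,60,0,0,0,0,0,-30,60,0,0,0,0,0,-40.2,60,0,0,0,0,0,-40.2,60]}}

```text
t: 22.22
tool_pos: [0.5586, -0.1168, 0.1567]
tool_rot: [0.769, 0.64, -0.001, -0.002]
contact_force: [0.7, 0.8, 0.0]
opening: 0.706
gripper_force: 0.0
```

```bash
python3 - <<'E'
from h import *
from station import read_state
s=read_state();print(s['t'],s['opening'],to(s,.5602,-.1175,.0425,-10.4))
E
```

```text
22.225 0.7059240825895838 [-5.000e-01  2.100e+00  1.142e+02 -2.000e-01 -1.000e-01 -1.000e-01]
```

Call:
{"name": "send_rows", "arguments": {"increments": [-0.5,1.6,40,0,0,0,60,-0.5,1.6,80,0,0,0,60,-0.5,1.6,100,0,0,0,60,-0.5,1.6,113,0,0,0,60,-0.5,1.6,113,0,0,0,60], "force": 25}}

```text
t: 22.85
tool_pos: [0.5611, -0.118, 0.0457]
tool_rot: [0.768, 0.64, -0.0, -0.0]
contact_force: [0.2, -0.5, 0.2]
opening: 0.706
gripper_force: 0.0
```

Call:
{"name": "send_rows", "arguments": {"increments": [0,0,0,0,0,0,55,0,0,0,0,0,0,48,0,0,0,0,0,0,36,0,0,0,0,0,0,36,0,0,0,0,0,0,36]}}

```text
t: 23.48
tool_pos: [0.5603, -0.1178, 0.047]
tool_rot: [0.768, 0.64, -0.001, -0.001]
contact_force: [-6.9, 1.0, 7.5]
opening: 0.483
gripper_force: 24.3
```

Call:
{"name": "send_rows", "arguments": {"increments": [0,0,-20,0,0,0,36,0,0,-60,0,0,0,36,0,0,-100,0,0,0,36,0,0,-120,0,0,0,36,0,0,-120,0,0,0,36]}}

```text
t: 24.1
tool_pos: [0.5633, -0.1188, 0.1698]
tool_rot: [0.768, 0.64, 0.002, 0.003]
contact_force: [-0.2, -0.1, -0.7]
opening: 0.481
gripper_force: 26.1
```

Call:
{"name": "send_rows", "arguments": {"increments": [55,-18,0,0,0,0,36,110,-36,0,0,0,0,36,165,-54,0,0,0,0,36,220,-72,0,0,0,0,36,275,-90,0,0,0,0,36]}}

```text
t: 24.72
tool_pos: [0.5214, 0.1703, 0.1655]
tool_rot: [0.768, 0.64, -0.0, -0.0]
contact_force: [1.4, 0.2, -0.9]
opening: 0.485
gripper_force: 26.1
```

Call:
{"name": "send_rows", "arguments": {"increments": [50,-16,0,0,0,-5,36,62,-20,0,0,0,-10,36,62,-20,0,0,0,-15.4,36,62,-20,0,0,0,-15.4,36,62,-20,0,0,0,-15.4,36]}}

```text
t: 25.35
tool_pos: [0.5136, 0.2329, 0.1657]
tool_rot: [0.676, 0.737, -0.0, -0.0]
contact_force: [0.0, 0.5, -0.0]
opening: 0.484
gripper_force: 26.1
```

```bash
python3 - <<'E'
from h import *
from station import read_state, viewer
s=read_state();print(s['t'],s['tool_pos'],s['opening'],s['gripper_force'],to(s,.5122,.2332,.042,5.1))
c=viewer.calibration('wrist');p,d=viewer.snapshot('wrist');np.savez('w6.npz',p=p,d=d,**c)
cv2.imwrite('pics/w6.png',p[:,:,::-1])
E
```

```text
25.35 [0.51357148 0.23292123 0.16572179] 0.48367997865422735 26.11567273736 [  0.4  -1.3 123.7  -0.    0.   -0.2]
```

View pics/w6.png

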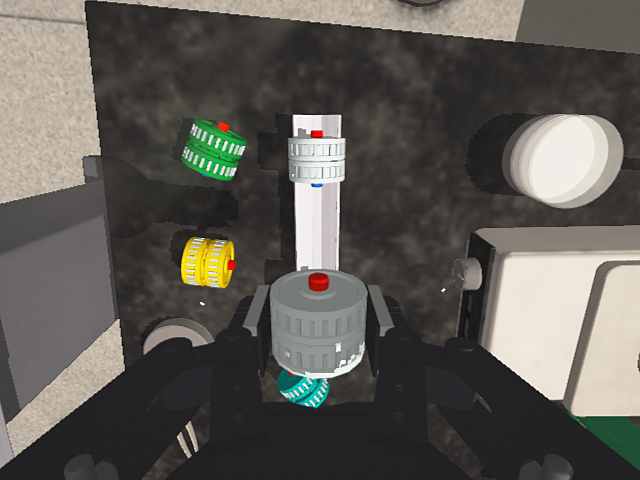

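Held shut over its slot; the rail is directly below. Lowering and releasing.

Call:
{"name": "send_rows", "arguments": {"increments": [0.4,-1.3,40,0,0,0,36,0.4,-1.3,80,0,0,0,36,0.4,-1.3,100,0,0,0,36,0.4,-1.3,112,0,0,0,36,0.4,-1.3,117,0,0,0,36]}}

```text
t: 26.02
tool_pos: [0.5126, 0.2333, 0.0489]
tool_rot: [0.676, 0.737, -0.0, -0.0]
contact_force: [-0.0, -0.1, -0.8]
opening: 0.48
gripper_force: 26.1
```

Call:
{"name": "send_rows", "arguments": {"increments": [0,0,2,0,0,0,36,0,0,4,0,0,0,36,0,0,6,0,0,0,36,0,0,6,0,0,0,36,0,0,6,0,0,0,36]}}

```text
t: 26.65
tool_pos: [0.5125, 0.2335, 0.0433]
tool_rot: [0.675, 0.737, 0.0, 0.0]
contact_force: [-0.0, -0.4, -1.1]
opening: 0.483
gripper_force: 26.1
```

Call:
{"name": "send_rows", "arguments": {"increments": [0,0,0.5,0,0,0,36,0,0,1,0,0,0,36,0,0,1.5,0,0,0,36,0,0,1.5,0,0,0,36,0,0,1.5,0,0,0,36]}}

```text
t: 27.28
tool_pos: [0.5124, 0.2335, 0.0417]
tool_rot: [0.675, 0.738, -0.0, -0.0]
contact_force: [-0.8, 0.5, -0.3]
opening: 0.482
gripper_force: 26.2
```

Call:
{"name": "send_rows", "arguments": {"increments": [0,0,0.5,0,0,0,36,0,0,1,0,0,0,36,0,0,1.5,0,0,0,36,0,0,1.5,0,0,0,36,0,0,1.5,0,0,0,36]}}

```text
t: 27.9
tool_pos: [0.5125, 0.2335, 0.0416]
tool_rot: [0.675, 0.738, -0.0, 0.0]
contact_force: [-5.8, -1.8, 12.1]
opening: 0.481
gripper_force: 27.5
```

Seated. Release, lift and check.

Call:
{"name": "send_rows", "arguments": {"increments": [0,0,-1,0,0,0,40,0,0,-1,0,0,0,46,0,0,-1,0,0,0,52,0,0,-1,0,0,0,60,0,0,-1,0,0,0,66]}}

```text
t: 28.52
tool_pos: [0.5124, 0.2335, 0.041]
tool_rot: [0.675, 0.737, -0.0, -0.0]
contact_force: [-0.6, 0.3, 0.3]
opening: 0.769
gripper_force: 0.0
```

Call:
{"name": "send_rows", "arguments": {"increments": [0,0,-20,0,0,0,70,0,0,-60,0,0,0,80,0,0,-110,0,0,0,85,0,0,-159,0,0,0,85,0,0,-159,0,0,0,85]}}

```text
t: 29.15
tool_pos: [0.5154, 0.2342, 0.2052]
tool_rot: [0.675, 0.738, 0.004, 0.003]
contact_force: [-0.6, -0.1, -0.0]
opening: 0.994
gripper_force: 0.0
```

```bash
python3 - <<'E'
from h import *
from station import read_state, viewer
s=read_state();print(s['t'],s['tool_pos'],s['contact_force'])
c=viewer.calibration('wrist');p,d=viewer.snapshot('wrist')
pt,dt=viewer.snapshot('top');
cv2.imwrite('pics/f.png',np.hstack([cv2.resize(p[90:330,220:420],None,fx=2,fy=2),cv2.resize(pt[170:330,180:480],None,fx=1.3,fy=3)])[:,:,::-1])
H=hsv(p);h,sa,v=H[...,0],H[...,1],H[...,2];roi=np.zeros_like(h,bool);roi[105:310,290:355]=1
for st,uv in comps(roi&((h<4)|(h>174))&(sa>150),8): print('red stub',plane(c,uv,.043).mean(0))
E
```

```text
29.15 [0.51536394 0.23421289 0.20523636] [-0.5823214  -0.0611788  -0.00187829]
red stub [0.50570799 0.3092962  0.043     ]
red stub [0.51087317 0.25152813 0.043     ]
red stub [0.51565094 0.1947028  0.043     ]
```

View pics/f.png

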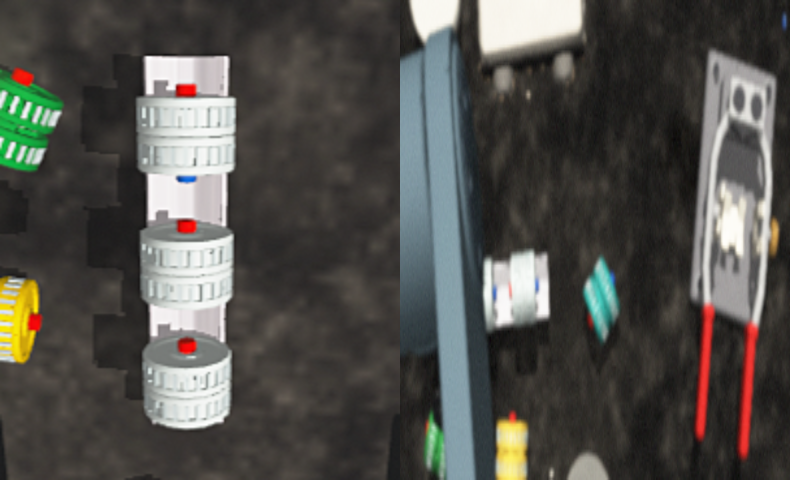

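All three cassettes sit shut and in line on the rail, the neighbours have not moved, and both handles are open.

```bash
python3 -c "
from station import workorder
print(workorder.close_job())"
```

```text
the job is handed in; nothing more can be done
None
```

The cassette was snapped shut in the pliers, with squeezing stopped as it gave, and put back in its middle place in the rack. The other two did not move, both handles are open, and I handed the job in after about 29 s of the 64 s allowed; hand-in returned no verdict.

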